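# Unlock the creasing machine and move its plate to the rack

## Robot

A 6-joint arm with a two-finger parallel gripper is mounted at the origin on the work surface. World frame = base frame: x ahead of the robot, y to its left, z up, the work surface at z = 0. Lengths are in m, angles in rad, forces in N, time in s.
With the tool pointing down it reaches from about 0.375 to 0.975 m from the base axis. Payload 3.8 kg.
Tool frame: the origin (TCP) lies at the very end of the fingers, on their centre line; the grasp point (between the pads) lies 19 mm behind it; z points along the fingers, x is the direction in which the jaws open and shut, and the axes are right-handed (so a half turn about z gives the same grasp; the last joint's range is limited). The gripper opens to 85 mm and grips with 20 to 120 N. Pads are 22 mm wide; open, the fingers measure 114 mm over their backs; the gripper's body (76 mm by 85 mm) begins 54 mm behind the grasp point. The pads swing forward as they close: fully open they stand 13 mm farther back than shut.
Start: joints at [-1.35, 0.264, 1.604, -0, 1.274, -0.037], TCP at [0.172, -0.653, 0.231] pointing down, gripper open.
Joint ranges: [-2.63, 2.63], [-0.94, 2.18], [0.31, 2.57], [-1.31, 4.45], [0, 2.66], [-2.55, 2.55]. Speed limits (rad/s): [2.57, 2.57, 3.14, 3.14, 3.14, 3.14].

## Interface

Orientations are given as a rotation vector (axis times angle).
In Python, from workcell import bot gives the robot as it stands.
- The arm moves only by the tool carry_out, never from a script. Its argument "deltas" is a list of rows, each an object with "delta_pos": the shift along the tool's x, y, z in m, a list of three; "dr": the turn, a rotation vector about the tool's x, y, z in rad, a list of three. A call has 1 to 10 rows; each row shifts and turns the commanded pose from where the row before left it, along the tool's axes as they then stand; what a row does not reach is not made up. A row lasts 1/8 s, in which the tool goes at most 62.5 mm and 10.7 degrees, less where a joint would pass 70% of its speed; a pose out of reach is approached as far as the arm can. A call is refused whole if a number of a shift passes 0.0625 or a number of a turn 0.188, either way. A call with a gripper value outside its range is refused whole. "grip" is the opening, from 0 (shut) to 1 (fully open), set as the call begins (left out, the last holds). The fingers move at their own pace and stop on an object; "force" is the grip in N (left out, the last holds). Time passes only in rows, so rows that do not move let the fingers close. It gives the time, the measured TCP pose, the force and the opening at its end, in the units of the state.
- bot.read_state(): the state, without advancing time (a new reading comes with each control period).
- bot.read_camera(name): name is "scene" or "side" or "wrist"; returns a dict with "frame" (384x512x3 uint8, red, green, blue), "K" (3x3 intrinsics, pixels), "xyz" and "attitude" of the camera in the world; the wrist camera has in their place "hand_eye" (4x4, takes a point from camera to tool coordinates, whose origin is the TCP and whose axes are the tool frame's). Camera axes: x right, y down, z forward; pixel columns grow to the right and rows downward; lengths in m; the calibration is good to about 2 mm. A picture is of the moment at which its call begins: read the wrist's pose just before it. There is no depth.
- bot.finish_job(): hands the job in, once; it reports no verdict.
The state is a dict: "time": time; "q": joint angles; "joint_vel": joint speeds; "joint_torque": joint torques, N m; "tool_pos": TCP position; "tcp_rot": TCP orientation; "wrist_force": force on the tool from outside, world axes, zero at the start; "torque": the same for the moment, N m; "width": opening from 0.0 (shut) to 1.0 (fully open).
Only numpy, scipy, OpenCV 4.12 (cv2) and the standard library are available. Lean on these libraries where they do the work, as an engineer would, in place of code of your own. Each camera call takes 0.05 s, during which the arm holds its last target.

## Task

Pull the black knob on the grey machine's sloping panel straight out, turn it anticlockwise from the red mark to the green mark so that the red latch swings off the plate, and push the knob fully home again. Then slide the metal creasing plate straight up out of its slot, lower it into the blue rack (do not drop it) so that it stands on the rack's floor, and let go. Leave the carton, the jar and the tape roll where they are.

Things in the scene. Friction and masses are not known exactly. Their poses are not given: they have to be found in the camera images.
- machine: fixed grey machine, 260 (x) x 300 (y) x 132 mm high; origin at the centre of its underside, z up. Its sloping front (-x side) faces the robot's left (world +y), so machine y points away from the robot. The front slopes up at 30 degrees, from 60 mm high at x = -130 mm to 132 mm at x = -5 mm; behind that the top is flat. A rubber wheel at x = 85, y = -127 mm stands 25 mm above the top.
- slot (a point): centre of the mouth of the plate's slot, in the machine's flat top; axes as machine. The slot runs along y: 12 mm wide (x), 146 mm long (y), 72 mm deep.
- knob_grip (a point): grip point of the black knob, on its axis; moves with the knob. z: the axis, outward from the panel, 30 degrees off vertical, leaning to the machine's front. x: along the grip bar to its white pointer end. Bar 76 (x) x 20 (y) x 40 mm tall, its top 13 mm above this point, on a round skirt of radius 35 mm whose top is 27 mm below it. Knob home: 44 mm from the panel.
- knob_pull (a joint): how far the knob is drawn out along its axis: 0 fully home, 0.018 m fully out (stop). About 3 N of friction; it stays where it is left. The knob turns past its lock only when drawn out more than about 12 mm, and can go fully home only at the red or at the green mark.
- knob_turn (a joint): knob angle in rad, growing anticlockwise seen facing the knob (positive about the point's z). 0: pointer straight up the slope, at the red mark, where it starts (within 0.15); stops at -0.2 and 1.32. The green mark is at 1.2; from 1.08 to 1.32 it can be pushed home there. Friction about 0.05 N m. The latch turns by the same angle.
- latch_tip (a point): tip, underside, of the red latch finger: 10 mm wide, 8 mm thick, its top 12 mm above the plate's top edge. It turns about a post at machine x = 12, y = 45 mm. At the red mark it lies across the plate's top edge, 45 mm from its middle on the +y side, and blocks it; at the green mark it has swung clear of it, further to +y. The knob drives it.
- plate: loose creasing plate of bare aluminium with a blue band along its top edge, 8 (x) x 140 (y) x 120 mm (z), 0.25 to 0.5 kg; origin at the centre of its lower edge, z up. It starts standing in the slot, 72 mm sunk and 48 mm showing above the machine's top, with 2 mm play each side and 3 mm at each end.
- plate_top (a point): middle of the plate's top edge; axes as plate.
- rack: fixed blue rack with one open-topped bay; origin at the centre of its underside, z up. Bay 28 mm (x) by 164 mm (y) inside, its floor 6 mm and its rim 72 mm above the table, walls 6 mm; foot 80 x 190 mm. It stands left or right of the machine.
- carton: loose open white carton filled with black cover boards, 170 x 150 x 50 mm, 1.6 kg, origin at the centre of its underside, on the other side of the machine from the rack; leave alone.
- jar: loose white jar with an orange cap, radius 36, 110 mm tall, origin at the centre of its underside; leave alone.
- tape: loose roll of brown tape lying flat, outer radius 50, inner radius 38, 48 mm tall, origin at the centre of its underside; leave alone.
Not all that is in view belongs to the job. Of the things that look like the rack, the smaller one is meant.

How it is judged:
On the way, in this order (a step that is already met when the one before it is completed fails the run):
1. the knob is pulled out (more than 10 mm) at the red mark (value of joint knob_pull above 0.01 m and value of joint knob_turn below 0.5 rad), for 0.05 s.
2. the knob is turned to the green mark (1.05 rad or more) (value of joint knob_turn above 1.05 rad), for 0.05 s.
3. the knob is pushed home (within 4 mm) at the green mark, the plate still in its slot (value of joint knob_pull below 0.004 m and value of joint knob_turn above 1 rad and z of plate in the frame of machine below 0.085 m), for 0.2 s.
4. the plate is out of the slot, above the machine's top (z of plate in the frame of machine above 0.132 m), for 0.05 s.
At the end, for the whole second after the job is handed in: The knob is home (within 4 mm) at the green mark (beyond 1.0 rad), and the plate stands released and at rest in the rack's bay: lower edge within 8 mm of the bay's floor, centred to 16 mm across and 20 mm along the bay, leaning less than 0.4 rad (value of joint knob_pull below 0.004 m and value of joint knob_turn above 1 rad and x of plate in the frame of rack between -0.016 and 0.016 m and y of plate in the frame of rack between -0.02 and 0.02 m and z of plate in the frame of rack below 0.014 m and angle between plate's own z axis and vertical below 0.4 rad and linear speed of plate below 0.02 m/s); the robot touches nothing.
It fails at once if the carton, the jar or the tape roll is moved more than 25 mm (distance of any of carton, jar, tape from where it was at the start of the episode above 0.025 m).
It fails at once if the plate is dropped (falls faster than 0.7 m/s out of the fingers) (linear speed of plate above 0.7 m/s and contact force between the fingers and plate below 0.1 N).
It also fails if it takes over 67 s, if anything falls off the work surface, if the arm or the gripper's body presses on something with over 40 N, if the wrist force passes 120 N, or if a joint passes its speed limit or range.

## Working session

There is one attempt and no reset: what is moved stays moved. The work goes in short steps, Python scripts to look and compute and a tool call to move; the robot and the scene stay as the last step left them, time stands still between calls to the robot, and variables do not carry over. Pictures are saved under pics/ and viewed, and the job is handed in when it is done.

Besides the shell and the picture viewer there is one more tool, called after "Call:" as a command line: name --argument value ..., lists and objects as JSON in quotes. carry_out: Moves the arm, as the interface text tells. Its arguments: {"type":"object","properties":{"deltas":{"type":"array"},"grip":{"type":"number"},"force":{"type":"number"}},"required":["deltas"]}

```bash
mkdir -p pics; ls; cat > h.py <<'E'
import numpy as np, cv2
from scipy.spatial.transform import Rotation as R
from workcell import bot
def Rm(a):
    a=np.array(a,float)
    if a.shape==(3,3): return a
    if a.size==9: return a.reshape(3,3)
    if a.size==4: raise Exception('quat')
    return R.from_rotvec(a.ravel()).as_matrix()
def cam(name):
    s=bot.read_state(); c=bot.read_camera(name)
    if 'hand_eye' in c:
        T=np.eye(4);T[:3,:3]=Rm(s['tcp_rot']);T[:3,3]=s['tool_pos']
        M=T@np.array(c['hand_eye'])
    else:
        M=np.eye(4);M[:3,:3]=Rm(c['attitude']);M[:3,3]=c['xyz']
    return c['frame'],np.array(c['K']),M
def save(n,f): cv2.imwrite('pics/'+n,cv2.cvtColor(f,cv2.COLOR_RGB2BGR))
def ray(K,M,u,v):
    d=M[:3,:3]@np.linalg.inv(K)@np.array([u,v,1.]);return M[:3,3],d/np.linalg.norm(d)
def onz(K,M,u,v,z):
    o,d=ray(K,M,u,v);return o+d*(z-o[2])/d[2]
def proj(K,M,p):
    q=K@(M[:3,:3].T@(np.array(p)-M[:3,3]));return q[:2]/q[2]
E
python3 - <<'E'
from h import *
np.set_printoptions(precision=4,suppress=True)
print(bot.read_state())
for n in ['scene','side','wrist']:
    f,K,M=cam(n); save(n+'0.png',f); np.savez('pics/'+n+'0.npz',f=f,K=K,M=M); print(n,K,M)
E
```

```text
pics
{'time': 0.0, 'q': array([-1.3499,  0.2648,  1.6054,  0.    ,  1.2737, -0.0369]), 'joint_vel': array([-0.0003, -0.0011, -0.0009, -0.0004, -0.0007, -0.0004]), 'joint_torque': array([  0.0016, -51.5105, -36.7315,  -0.0001,   0.0128,  -0.    ]), 'tool_pos': array([ 0.1719, -0.6519,  0.2299]), 'tcp_rot': array([-2.4874,  1.9165,  0.0028]), 'wrist_force': array([ 0.8237, -0.7623, -0.6526]), 'torque': array([ 0.0047, -0.0293, -0.0263]), 'width': 1.0015678389600393}
scene [[398.0661   0.     251.2381]
 [  0.     398.0661 189.7163]
 [  0.       0.       1.    ]] [[-0.8691  0.3466 -0.3528  0.9414]
 [ 0.4946  0.6082 -0.6209  0.6166]
 [-0.0006 -0.7141 -0.7     0.9436]
 [ 0.      0.      0.      1.    ]]
side [[489.2127   0.     250.9154]
 [  0.     489.2127 187.9538]
 [  0.       0.       1.    ]] [[-0.6928 -0.3554  0.6275 -0.4018]
 [-0.7207  0.3689 -0.5869  0.8089]
 [-0.0229 -0.8588 -0.5117  0.9042]
 [ 0.      0.      0.      1.    ]]
wrist [[346.3364   0.     251.8032]
 [  0.     346.3364 187.8862]
 [  0.       0.       1.    ]] [[ 0.2553 -0.932  -0.2572  0.2369]
 [-0.9668 -0.2468 -0.0656 -0.635 ]
 [-0.0023  0.2654 -0.9641  0.3727]
 [ 0.      0.      0.      1.    ]]
```

View pics/scene0.png

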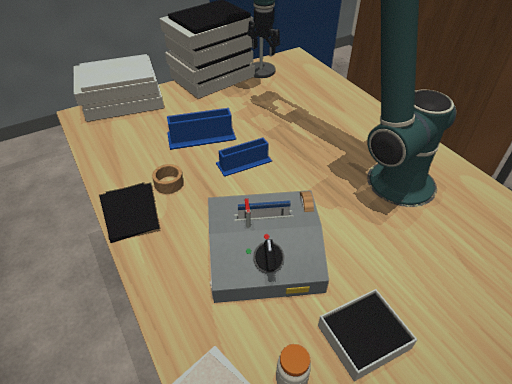

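View pics/side0.png

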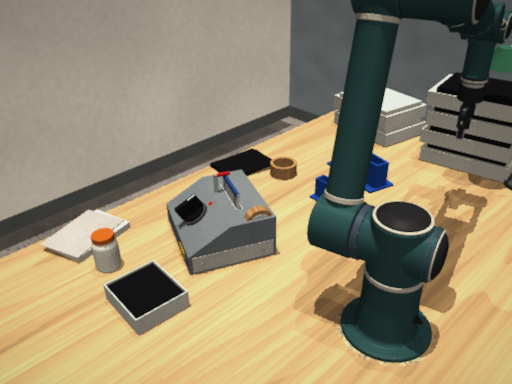

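View pics/wrist0.png

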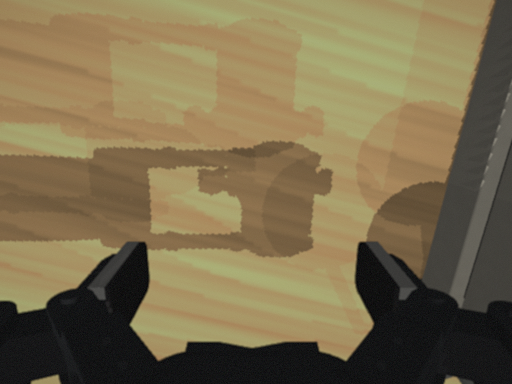

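Scene: machine at about (267,245) with the knob at (268,257), the latch at (247,212) and the plate's blue band at (264,205). There are two blue racks, at (200,128) and (244,157); the latter looks smaller. The jar is at (294,362), the carton at (366,333) and the tape at (168,179).

```bash
python3 - <<'E'
from h import *
d=np.load('pics/scene0.npz');f=d['f']
save('sc_m.png',cv2.resize(f[180:310,195:345],None,fx=5,fy=4.6,interpolation=cv2.INTER_CUBIC))
save('sc_r.png',cv2.resize(f[100:180,155:285],None,fx=6,fy=6,interpolation=cv2.INTER_CUBIC))
d=np.load('pics/side0.npz');f=d['f']
save('si_m.png',cv2.resize(f[160:280,155:285],None,fx=5,fy=5,interpolation=cv2.INTER_CUBIC))
E
```

```text
(no output)
```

View pics/sc_m.png

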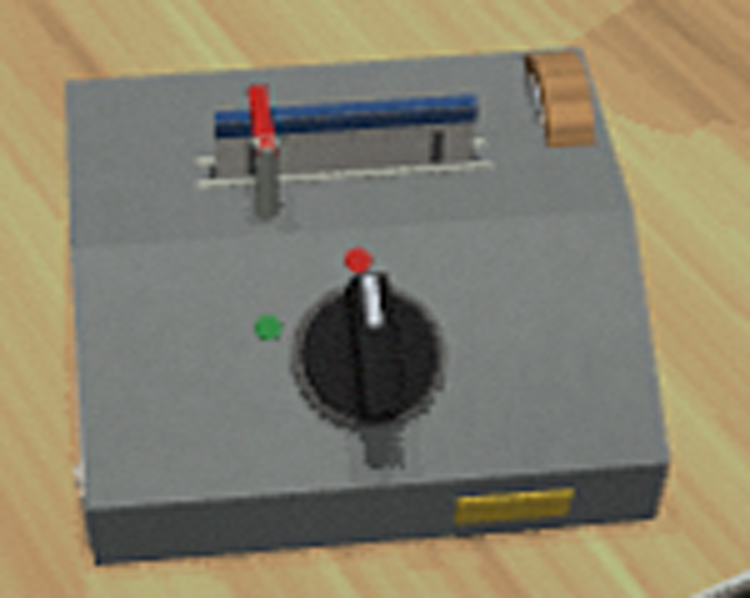

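View pics/sc_r.png

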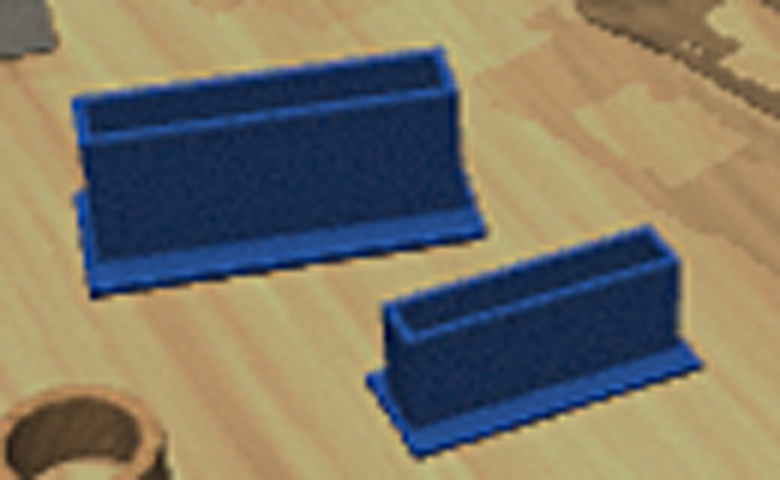

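View pics/si_m.png

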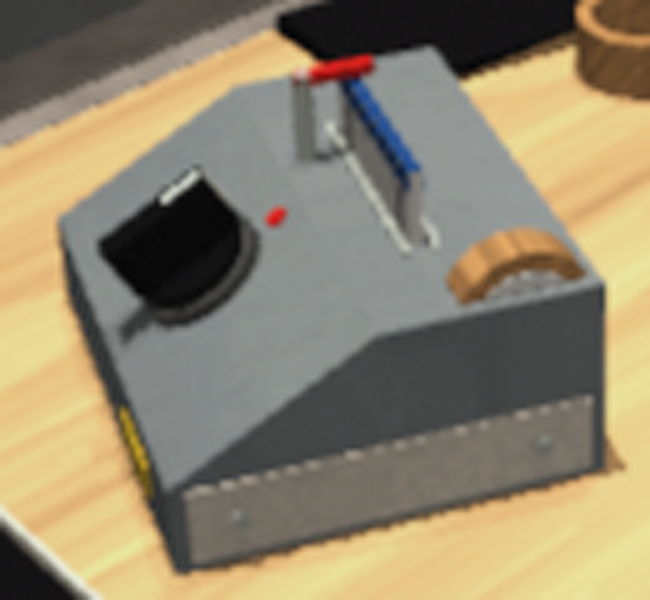

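```bash
cat > fit.py <<'E'
from h import *
np.set_printoptions(precision=4,suppress=True)
def rigid(loc,w):
    loc=np.array(loc)[:,:2];w=np.array(w)[:,:2];a=loc.mean(0);b=w.mean(0)
    L=loc-a;W=w-b;th=np.arctan2((L[:,0]*W[:,1]-L[:,1]*W[:,0]).sum(),(L*W).sum())
    Rr=np.array([[np.cos(th),-np.sin(th)],[np.sin(th),np.cos(th)]])
    return b-Rr@a,th,(w-(loc@Rr.T+b-Rr@a))*1000
E
python3 - <<'E'
from fit import *
S=np.load('pics/scene0.npz');D=np.load('pics/side0.npz')
ms=[((67,82),(130,150,132)),((580,48),(130,-150,132)),((72,245),(-5,150,132)),((632,210),(-5,-150,132)),((87,508),(-130,150,60)),((667,465),(-130,-150,60)),((97,563),(-130,150,0)),((655,517),(-130,-150,0))]
md=[((430,48),(130,150,132)),((603,285),(130,-150,132)),((235,88),(-5,150,132)),((378,337),(-5,-150,132)),((62,222),(-130,150,60)),((168,490),(-130,-150,60)),((182,572),(-130,-150,0)),((603,470),(130,-150,0))]
ra=[];rl=[]
def sc(c):return (195+(c[0]-2)/5,180+(c[1]-2)/4.6)
def sd(c):return (155+(c[0]-2)/5,160+(c[1]-2)/5)
A=[onz(S['K'],S['M'],*sc(c),l[2]/1000) for c,l in ms];L=[np.array(l)/1000 for _,l in ms]
print(rigid(L,A))
B=[onz(D['K'],D['M'],*sd(c),l[2]/1000) for c,l in md];L2=[np.array(l)/1000 for _,l in md]
print(rigid(L2,B)); print(rigid(L+L2,A+B)[:2])
# racks: rim outer corners z=.072, foot corners
def sr(c):return (155+(c[0]-3)/6,100+(c[1]-3)/6)
for n,rim,foot in [('small',[(384,300),(408,341),(679,260),(650,228)],[(368,378),(418,455),(703,365)]),('big',[(75,98),(85,142),(458,92),(440,48)],[(80,198),(92,296),(487,236)])]:
    P=[onz(S['K'],S['M'],*sr(c),.072)[:2] for c in rim];F=[onz(S['K'],S['M'],*sr(c),.003)[:2] for c in foot]
    print(n,np.array(P),np.mean(P,0),[np.linalg.norm(P[i]-P[(i+1)%4]) for i in range(4)]);print(np.array(F),[np.linalg.norm(F[i]-F[i+1]) for i in (0,1)], np.mean([F[0],F[2]],0))
    v=P[1]-P[2];print('ydir',v,np.degrees(np.arctan2(v[1],v[0])))
# knob pointer: 
for c in [(372,278),(375,325)]: print(onz(S['K'],S['M'],*sc(c),.15))
E
```

```text
(array([0.5713, 0.0405]), np.float64(-1.9923045864377584), array([[ 0.2261,  2.2654],
       [ 1.6637,  0.032 ],
       [-1.6567, -1.4436],
       [ 1.1018,  0.1472],
       [-0.4789,  0.2011],
       [ 2.2282,  0.4069],
       [-1.8226, -0.1056],
       [-1.2616, -1.5033]]))
(array([0.5713, 0.0406]), np.float64(-1.9867874917866748), array([[ 0.8444,  2.0145],
       [ 1.3772,  2.3841],
       [-2.2717,  2.0359],
       [-0.1679,  0.7065],
       [-5.6272, -0.6457],
       [ 2.1569, -2.4961],
       [ 1.8932, -5.4723],
       [ 1.7952,  1.4731]]))
(array([0.5713, 0.0405]), np.float64(-1.9895981607122908))
small [[ 0.5022 -0.3871]
 [ 0.5069 -0.3469]
 [ 0.3336 -0.3345]
 [ 0.3325 -0.3698]] [ 0.4188 -0.3596] [np.float64(0.04048301295178221), np.float64(0.1736677809785133), np.float64(0.03538175091722141), np.float64(0.17057961598605798)]
[[ 0.5092 -0.4039]
 [ 0.5142 -0.3272]
 [ 0.3268 -0.3139]] [np.float64(0.07683358499058832), np.float64(0.18785731691826063)] [ 0.418  -0.3589]
ydir [ 0.1732 -0.0125] -4.113191203755305
big [[ 0.5831 -0.6715]
 [ 0.5954 -0.6223]
 [ 0.366  -0.5555]
 [ 0.3525 -0.6069]] [ 0.4742 -0.6141] [np.float64(0.050632767267366624), np.float64(0.2389660999999315), np.float64(0.053203383943730295), np.float64(0.23947815665977878)]
[[ 0.5941 -0.6621]
 [ 0.6252 -0.5611]
 [ 0.3803 -0.4928]] [np.float64(0.1056643789108708), np.float64(0.25417669481228017)] [ 0.4872 -0.5775]
ydir [ 0.2294 -0.0669] -16.252707609257108
[0.5922 0.0924 0.15  ]
[0.6075 0.1203 0.15  ]
```

```bash
python3 - <<'E'
from fit import *
S=np.load('pics/scene0.npz');D=np.load('pics/side0.npz')
def sc(c):return (195+(c[0]-2)/5,180+(c[1]-2)/4.6)
def sd(c):return (155+(c[0]-2)/5,160+(c[1]-2)/5)
o=np.array([.5713,.0405,0]);th=-1.9896
Rz=R.from_euler('z',th).as_matrix()
for k in 'S','D':
    d=S if k=='S' else D;f=sc if k=='S' else sd
    M=d['M']
    def onplane(c,n,p0):
        oo,dd=ray(d['K'],M,*f(c));oo=Rz.T@(oo-o);dd=Rz.T@dd
        return (oo+dd*((p0-oo)@n)/(dd@n))*1000
    Z=np.array([0,0,1.]);n=np.array([-.5,0,.866])
    pan=np.array([-.13,0,.06])
    if k=='S':
        print('plate top corners',[onplane(c,Z,np.array([0,0,.180])) for c in [(215,112),(477,96),(215,127),(477,115)]])
        print('slot',[onplane(c,Z,np.array([0,0,.132])) for c in [(198,184),(492,164)]])
        print('pointer',[onplane(c,n,pan+.057*n) for c in [(370,274),(377,325)]])
        print('marks',[onplane(c,n,pan) for c in [(358,260),(267,327)]])
        print('skirt',[onplane(c,n,pan+.017*n) for c in [(298,355),(440,350),(370,425)]])
    else:
        print('plate top corners',[onplane(c,Z,np.array([0,0,.180])) for c in [(410,180),(345,82)]])
        print('bartop',[onplane(c,n,pan+.057*n) for c in [(100,242),(195,168),(163,203),(200,172)]])
        print('red',onplane((276,217),n,pan))
A=Rm(bot.read_state()['tcp_rot']);print(A)
E
```

```text
plate top corners [array([ 48.6287,  68.8561, 180.    ]), array([ 47.5452, -71.1523, 180.    ]), array([ 36.8674,  69.7294, 180.    ]), array([ 32.5644, -68.6116, 180.    ])]
slot [array([ 36.9083,  80.1334, 132.    ]), array([ 36.7415, -80.8973, 132.    ])]
pointer [array([-63.9878,   0.4381, 163.9302]), array([-87.8706,  -0.3407, 150.1411])]
marks [array([-21.0418,  -0.0321, 122.9089]), array([-50.6832,  50.9493, 105.7949])]
skirt [array([-75.3605,  37.3364, 111.1767]), array([-78.0525, -35.4909, 109.6224]), array([-110.8147,    4.3403,   90.7066])]
plate top corners [array([ 39.5839, -76.8881, 180.    ]), array([ 38.7748,  45.0765, 180.    ])]
bartop [array([-125.7213,    5.9075,  128.2873]), array([-65.0024,   8.8357, 163.3444]), array([-87.6953,  -0.9472, 150.2423]), array([-63.6426,   2.082 , 164.1295])]
red [-20.6862   1.5615 123.1142]
[[ 0.255  -0.9669 -0.0004]
 [-0.9669 -0.255   0.0017]
 [-0.0018 -0.     -1.    ]]
```

```bash
cat > plan.py <<'E'
from fit import *
o=np.array([.5713,.0405,0]);th=-1.9896
Rz=R.from_euler('z',th).as_matrix()
def W(p): return o+Rz@(np.array(p,float)/1000)
n=Rz@np.array([-.5,0,.8660]); ym=Rz[:,1]; xm=Rz[:,0]
grip0=W((-89.5,0,134.2))
def toolR(x,z):
    return np.c_[x,np.cross(z,x),z]
Rk=toolR(ym,-n)
def need(pt,Rt,s=None):
    s=s or bot.read_state();A=Rm(s['tcp_rot']);p=s['tool_pos']
    print('t',round(s['time'],2),'pos',p,'shift(tool)',A.T@(pt-p),'dr(tool)',R.from_matrix(A.T@Rt).as_rotvec(), 'F',s['wrist_force'],'w',round(s['width'],3),'q',s['q'])
E
python3 - <<'E'
from plan import *
print(grip0,n)
need(grip0+.12*n,Rk)
print('plate',W((43,0,180)))
E
```

```text
[0.6077 0.1223 0.1342] [0.2033 0.4568 0.866 ]
t 0.15 pos [ 0.172  -0.6521  0.2302] shift(tool) [-0.6845 -0.6564 -0.0067] dr(tool) [-0.4888  0.2356 -0.8727] F [-0.3291 -0.825  -0.8703] w 1.004 q [-1.3499  0.2646  1.6051 -0.      1.2737 -0.0369]
plate [0.5538 0.0012 0.18  ]
```

Call:
carry_out --deltas '[{"delta_pos": [0, 0, -0.06], "dr": [0, 0, 0]}, {"delta_pos": [0, 0, -0.06], "dr": [0, 0, 0]}, {"delta_pos": [-0.043, -0.041, 0], "dr": [0, 0, 0]}, {"delta_pos": [-0.043, -0.041, 0], "dr": [0, 0, 0]}, {"delta_pos": [-0.043, -0.041, 0], "dr": [0, 0, 0]}, {"delta_pos": [-0.043, -0.041, 0], "dr": [0, 0, 0]}, {"delta_pos": [-0.043, -0.041, 0], "dr": [0, 0, 0]}, {"delta_pos": [-0.043, -0.041, 0], "dr": [0, 0, 0]}, {"delta_pos": [-0.043, -0.041, 0], "dr": [0, 0, 0]}, {"delta_pos": [-0.043, -0.041, 0], "dr": [0, 0, 0]}]' --grip 1

```text
time: 1.4
tool_pos: [0.4019, -0.2346, 0.3511]
tcp_rot: [-2.488, 1.918, -0.0]
wrist_force: [0.2, -0.0, 0.1]
width: 1.002
```

Call:
carry_out --deltas '[{"delta_pos": [-0.043, -0.041, 0], "dr": [0, 0, 0]}, {"delta_pos": [-0.043, -0.041, 0], "dr": [0, 0, 0]}, {"delta_pos": [-0.043, -0.041, 0], "dr": [0, 0, 0]}, {"delta_pos": [-0.043, -0.041, 0], "dr": [0, 0, 0]}, {"delta_pos": [-0.043, -0.041, 0], "dr": [0, 0, 0]}, {"delta_pos": [-0.043, -0.041, 0], "dr": [0, 0, 0]}, {"delta_pos": [-0.043, -0.041, 0], "dr": [0, 0, 0]}, {"delta_pos": [-0.043, -0.041, 0], "dr": [0, 0, 0]}, {"delta_pos": [0, 0, 0], "dr": [0, 0, 0]}]'

```text
time: 2.52
tool_pos: [0.6316, 0.1835, 0.349]
tcp_rot: [2.492, -1.911, -0.004]
wrist_force: [-0.5, 0.6, 0.6]
width: 0.998
```

```bash
python3 - <<'E'
from plan import *
need(grip0+.12*n,Rk)
f,K,M=cam('wrist');save('w1.png',f);np.savez('pics/w1.npz',f=f,K=K,M=M)
E
```

```text
t 2.52 pos [0.6316 0.1835 0.349 ] shift(tool) [0.0064 0.0009 0.1109] dr(tool) [-0.4864  0.2348 -0.8683] F [-0.5377  0.6321  0.5785] w 0.998 q [0.2443 0.1865 1.4849 0.001  1.4728 1.5529]
```

View pics/w1.png

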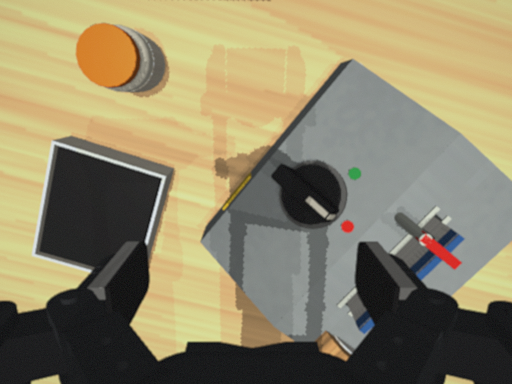

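Wrist view: knob at (310,193) with its white pointer towards (320,207), red mark (347,227), green mark (355,173), latch (440,250), jar (107,55), and the carton at left (105,205).

Call:
carry_out --deltas '[{"delta_pos": [0.0064, 0.001, 0.05], "dr": [0, 0, 0]}, {"delta_pos": [0, 0, 0.025], "dr": [-0.081, 0.039, -0.1447]}, {"delta_pos": [0, 0, 0], "dr": [-0.081, 0.039, -0.1447]}, {"delta_pos": [0, 0, 0], "dr": [-0.081, 0.039, -0.1447]}, {"delta_pos": [0, 0, 0], "dr": [-0.081, 0.039, -0.1447]}, {"delta_pos": [0, 0, 0], "dr": [-0.081, 0.039, -0.1447]}, {"delta_pos": [0, 0, 0], "dr": [-0.081, 0.039, -0.1447]}, {"delta_pos": [0, 0, 0], "dr": [0, 0, 0]}, {"delta_pos": [0, 0, 0], "dr": [0, 0, 0]}]'

```text
time: 3.7
tool_pos: [0.6316, 0.1723, 0.2768]
tcp_rot: [2.568, -0.558, -0.144]
wrist_force: [0.9, 0.0, -0.1]
width: 0.998
```

```bash
python3 - <<'E'
from plan import *
need(grip0+.12*n,Rk)
f,K,M=cam('wrist');save('w2.png',f);np.savez('pics/w2.npz',f=f,K=K,M=M)
for nm,p in [('grip',grip0),('axis bartop',grip0+.013*n),('panel',grip0-.044*n),('latchpost',W((12,45,184))),('platetop',W((43,0,180)))]: print(nm,proj(K,M,p))
E
```

```text
t 3.7 pos [0.6316 0.1723 0.2768] shift(tool) [-0.0016 -0.0232  0.0313] dr(tool) [-0.0027  0.0012 -0.0084] F [ 0.911   0.0359 -0.1017] w 0.998 q [ 0.4075  0.4558  1.3499 -0.3474  1.7262  0.8492]
grip [250.22   146.7278]
axis bartop [250.1327 149.0862]
panel [250.4672 140.0458]
latchpost [298.2802 262.3622]
platetop [251.5952 275.9012]
```

View pics/w2.png

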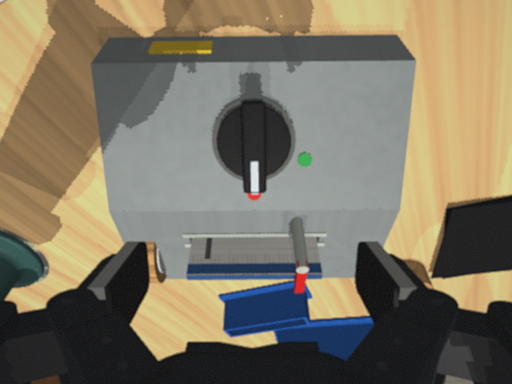

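```bash
python3 - <<'E'
from plan import *
d=np.load('pics/w2.npz');f,K,M=d['f'],d['K'],d['M']
for p in [(-130,150,60),(-130,-150,60),(-5,150,132),(-5,-150,132),(37,73,132),(37,-73,132),(39,70,180),(39,-70,180),(-21,0,122.9)]: print(p,proj(K,M,W(p)))
save('w2c.png',cv2.resize(f[80:310,80:430],None,fx=2.2,fy=2.2,interpolation=cv2.INTER_CUBIC))
E
```

```text
(-130, 150, 60) [412.9814  60.1228]
(-130, -150, 60) [87.0153 62.9342]
(-5, 150, 132) [396.9004 209.0142]
(-5, -150, 132) [105.6874 211.1331]
(37, 73, 132) [316.8728 234.3987]
(37, -73, 132) [186.0803 235.3209]
(39, 70, 180) [320.0486 273.394 ]
(39, -70, 180) [183.1649 274.3107]
(-21, 0, 122.9) [250.9458 192.9359]
```

View pics/w2c.png

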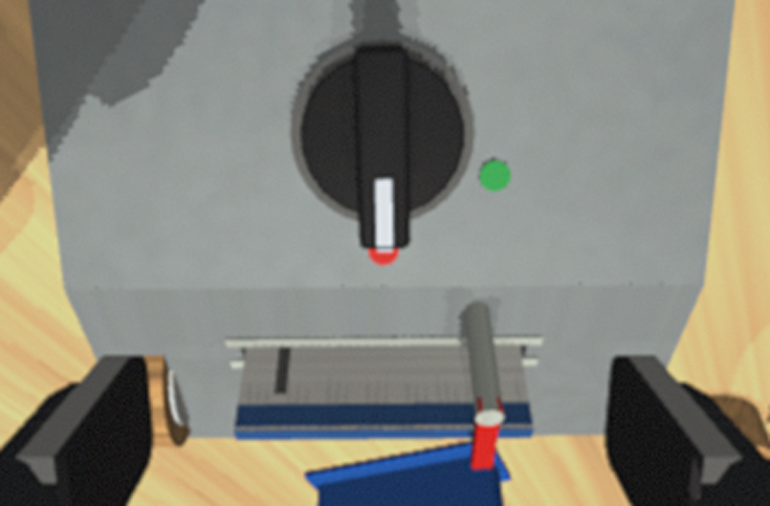

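Call:
carry_out --deltas '[{"delta_pos": [0.0, -0.024, 0.03], "dr": [0, 0, -0.008]}, {"delta_pos": [0, 0, 0.04], "dr": [0, 0, 0]}, {"delta_pos": [0, 0, 0.04], "dr": [0, 0, 0]}, {"delta_pos": [0, 0, 0.03], "dr": [0, 0, 0]}, {"delta_pos": [0, 0, 0.029], "dr": [0, 0, 0]}, {"delta_pos": [0, 0, 0], "dr": [0, 0, 0]}, {"delta_pos": [0, 0, 0], "dr": [0, 0, 0]}]'

```text
time: 4.62
tool_pos: [0.6069, 0.1153, 0.1194]
tcp_rot: [2.572, -0.545, -0.145]
wrist_force: [1.0, -0.1, 0.2]
width: 0.999
```

```bash
python3 - <<'E'
from plan import *
need(grip0-.018*n,Rk)
f,K,M=cam('wrist');save('w3.png',f);np.savez('pics/w3.npz',f=f,K=K,M=M)
f,K,M=cam('scene');save('s3.png',cv2.resize(f[150:330,180:380],None,fx=4,fy=3.3))
E
```

```text
t 4.62 pos [0.6069 0.1153 0.1194] shift(tool) [-0.0021  0.0016  0.0019] dr(tool) [-0.0033 -0.0006  0.0008] F [ 0.986  -0.1186  0.1574] w 0.999 q [ 0.3496  0.4866  1.6056 -0.3694  1.4374  0.8897]
```

View pics/w3.png

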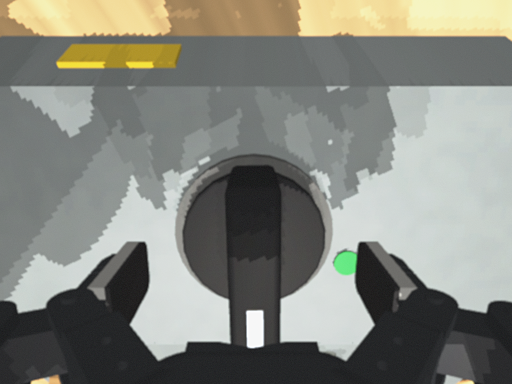

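View pics/s3.png

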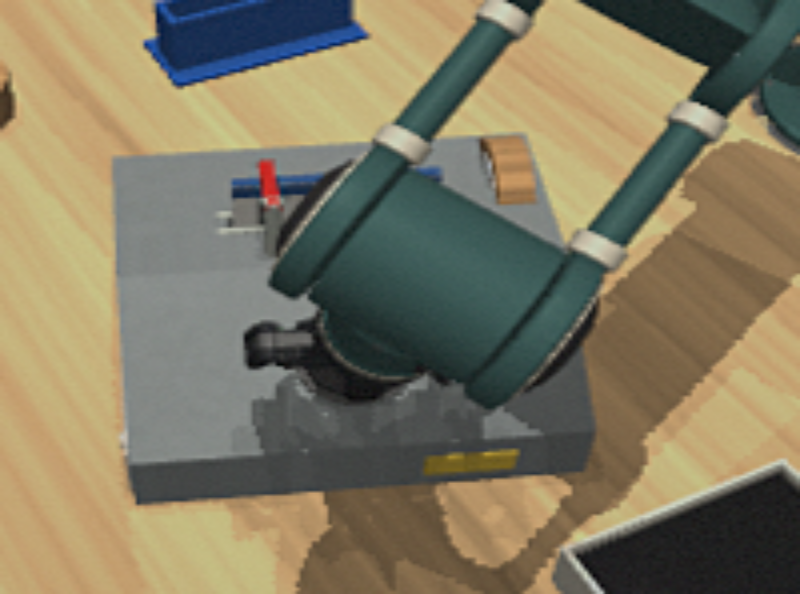

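The bar (centre u≈254) sits midway between the fingers (147 and 358). Closing.

Call:
carry_out --deltas '[{"delta_pos": [0, 0, 0], "dr": [0, 0, 0]}, {"delta_pos": [0, 0, 0], "dr": [0, 0, 0]}, {"delta_pos": [0, 0, 0], "dr": [0, 0, 0]}, {"delta_pos": [0, 0, 0], "dr": [0, 0, 0]}, {"delta_pos": [0, 0, 0], "dr": [0, 0, 0]}, {"delta_pos": [0, 0, 0], "dr": [0, 0, 0]}]' --grip 0 --force 40

```text
time: 5.48
tool_pos: [0.6072, 0.1152, 0.1183]
tcp_rot: [2.571, -0.542, -0.144]
wrist_force: [5.3, -1.2, 0.2]
width: 0.224
```

Call:
carry_out --deltas '[{"delta_pos": [0, 0, -0.006], "dr": [0, 0, 0]}, {"delta_pos": [0, 0, -0.005], "dr": [0, 0, 0]}, {"delta_pos": [0, 0, -0.004], "dr": [0, 0, 0]}, {"delta_pos": [0, 0, -0.002], "dr": [0, 0, 0]}, {"delta_pos": [0, 0, 0], "dr": [0, 0, 0]}]' --force 60

```text
time: 6.1
tool_pos: [0.6102, 0.1225, 0.132]
tcp_rot: [2.571, -0.542, -0.145]
wrist_force: [4.6, -2.4, -3.1]
width: 0.221
```

```bash
python3 - <<'E'
from plan import *
need(grip0-.018*n,Rk)
f,K,M=cam('wrist');save('w4.png',f)
E
```

```text
t 6.1 pos [0.6102 0.1225 0.132 ] shift(tool) [-0.0023  0.0022  0.0167] dr(tool) [-0.0016 -0.0012  0.0028] F [ 4.5989 -2.358  -3.0527] w 0.221 q [ 0.3579  0.4851  1.583  -0.3667  1.4634  0.886 ]
```

View pics/w4.png

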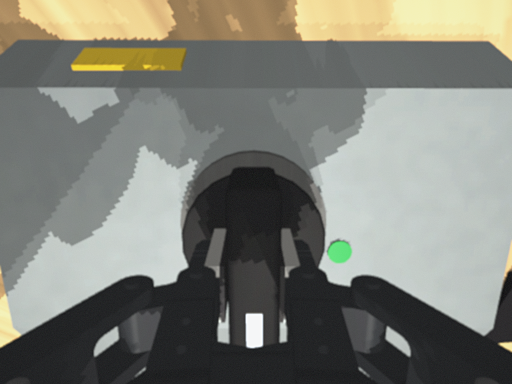

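Call:
carry_out --deltas '[{"delta_pos": [0, 0, 0], "dr": [0, 0, -0.12]}, {"delta_pos": [0, 0, 0], "dr": [0, 0, -0.12]}, {"delta_pos": [0, 0, 0], "dr": [0, 0, -0.12]}, {"delta_pos": [0, 0, 0], "dr": [0, 0, -0.12]}, {"delta_pos": [0, 0, 0], "dr": [0, 0, -0.12]}, {"delta_pos": [0, 0, 0], "dr": [0, 0, -0.12]}, {"delta_pos": [0, 0, 0], "dr": [0, 0, -0.12]}, {"delta_pos": [0, 0, 0], "dr": [0, 0, -0.12]}, {"delta_pos": [0, 0, 0], "dr": [0, 0, -0.12]}, {"delta_pos": [0, 0, 0], "dr": [0, 0, -0.12]}]'

```text
time: 7.4
tool_pos: [0.608, 0.1218, 0.1328]
tcp_rot: [2.523, 1.048, -0.537]
wrist_force: [-0.9, -2.7, 2.7]
width: 0.227
```

Call:
carry_out --deltas '[{"delta_pos": [0, 0, 0], "dr": [0, 0, 0]}, {"delta_pos": [0, 0, 0], "dr": [0, 0, 0]}]'

```text
time: 7.65
tool_pos: [0.608, 0.1219, 0.1328]
tcp_rot: [2.525, 1.04, -0.535]
wrist_force: [-3.1, -4.5, 4.2]
width: 0.222
```

```bash
python3 - <<'E'
from plan import *
need(grip0-.018*n,Rk)
f,K,M=cam('wrist');save('w5.png',f)
f,K,M=cam('scene');save('s5.png',cv2.resize(f[150:330,180:380],None,fx=4,fy=3.3))
E
```

```text
t 7.65 pos [0.608  0.1219 0.1328] shift(tool) [-0.0006 -0.0002  0.0166] dr(tool) [0.0005 0.0037 1.2009] F [-3.0747 -4.527   4.206 ] w 0.222 q [ 0.3581  0.4841  1.5843 -0.3661  1.4687 -0.3119]
```

View pics/w5.png

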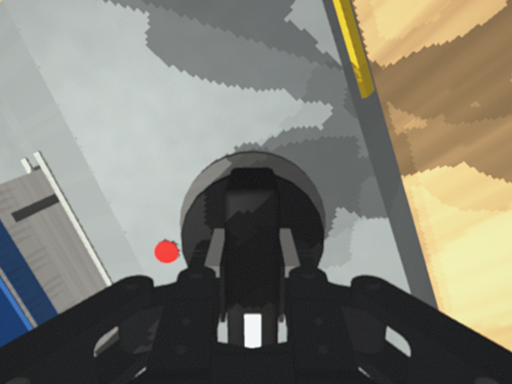

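View pics/s5.png

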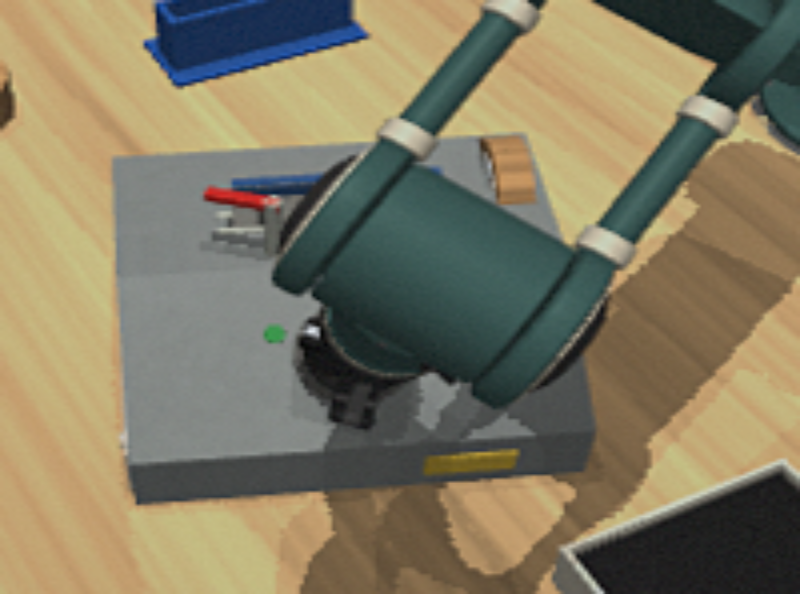

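The knob follows and the latch has swung off the plate. Pushing home.

Call:
carry_out --deltas '[{"delta_pos": [0, 0, 0.005], "dr": [0, 0, 0]}, {"delta_pos": [0, 0, 0.005], "dr": [0, 0, 0]}, {"delta_pos": [0, 0, 0.005], "dr": [0, 0, 0]}, {"delta_pos": [0, 0, 0.003], "dr": [0, 0, 0]}, {"delta_pos": [0, 0, 0], "dr": [0, 0, 0]}, {"delta_pos": [0, 0, 0], "dr": [0, 0, 0]}]'

```text
time: 8.5
tool_pos: [0.6048, 0.1146, 0.119]
tcp_rot: [2.526, 1.04, -0.533]
wrist_force: [-3.2, -1.4, 9.6]
width: 0.224
```

```bash
python3 - <<'E'
from plan import *
need(grip0-.018*n,Rk)
f,K,M=cam('wrist');save('w6.png',f)
E
```

```text
t 8.5 pos [0.6048 0.1146 0.119 ] shift(tool) [-0.0007 -0.0003  0.0008] dr(tool) [-0.0004  0.0021  1.2003] F [-3.2228 -1.3568  9.6265] w 0.224 q [ 0.3501  0.4865  1.6081 -0.3701  1.4401 -0.3084]
```

View pics/w6.png

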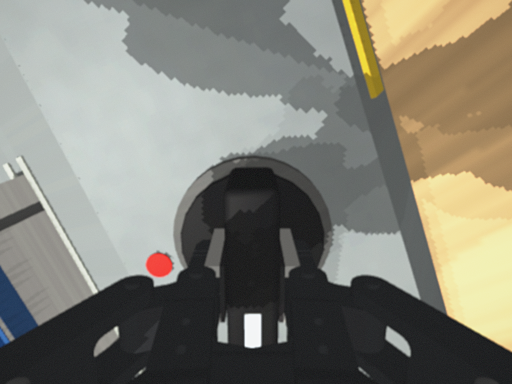

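Call:
carry_out --deltas '[{"delta_pos": [0, 0, 0.0015], "dr": [0, 0, 0]}, {"delta_pos": [0, 0, 0.001], "dr": [0, 0, 0]}, {"delta_pos": [0, 0, 0], "dr": [0, 0, 0]}]'

```text
time: 8.93
tool_pos: [0.6048, 0.1145, 0.1189]
tcp_rot: [2.527, 1.04, -0.53]
wrist_force: [-5.3, 1.8, 17.3]
width: 0.224
```

Call:
carry_out --deltas '[{"delta_pos": [0, 0, -0.002], "dr": [0, 0, 0]}, {"delta_pos": [0, 0, 0], "dr": [0, 0, 0]}, {"delta_pos": [0, 0, 0], "dr": [0, 0, 0]}, {"delta_pos": [0, 0, 0], "dr": [0, 0, 0]}, {"delta_pos": [0, 0, 0], "dr": [0, 0, 0]}]' --grip 1

```text
time: 9.55
tool_pos: [0.6055, 0.1146, 0.1162]
tcp_rot: [2.526, 1.044, -0.53]
wrist_force: [0.8, -0.6, -0.1]
width: 0.996
```

Call:
carry_out --deltas '[{"delta_pos": [0, 0, -0.02], "dr": [0, 0, 0]}, {"delta_pos": [0, 0, -0.04], "dr": [0, 0, 0]}, {"delta_pos": [0, 0, -0.05], "dr": [0, 0, 0]}, {"delta_pos": [0, 0, -0.05], "dr": [0, 0, 0]}, {"delta_pos": [0, 0, -0.05], "dr": [0, 0, 0]}, {"delta_pos": [0, 0, 0], "dr": [0, 0, 0]}]'

```text
time: 10.3
tool_pos: [0.6507, 0.2133, 0.3052]
tcp_rot: [2.529, 1.045, -0.514]
wrist_force: [0.9, 0.2, 0.0]
width: 1.003
```

```bash
cat >> plan.py <<'E'
plate=W((43,0,180)); Rp=toolR(-xm,np.array([0,0,-1.]))
E
python3 - <<'E'
from plan import *
need(plate+[0,0,.12],Rp)
f,K,M=cam('wrist');save('w7.png',f)
f,K,M=cam('scene');save('s7.png',cv2.resize(f[150:330,180:380],None,fx=4,fy=3.3))
E
```

```text
t 10.3 pos [0.6507 0.2133 0.3052] shift(tool) [-0.1881  0.0697  0.119 ] dr(tool) [ 0.1016  0.5064 -0.3599] F [0.9373 0.2263 0.0071] w 1.003 q [ 0.4454  0.5072  1.2232 -0.3393  1.7989 -0.3504]
```

View pics/w7.png

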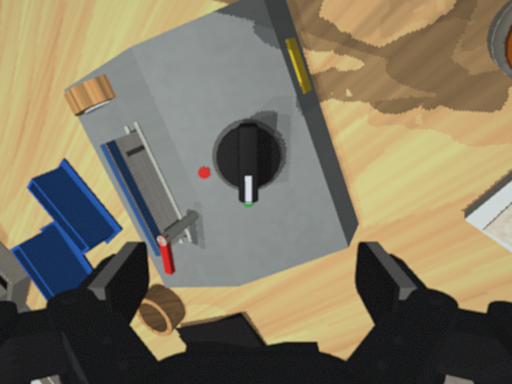

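View pics/s7.png

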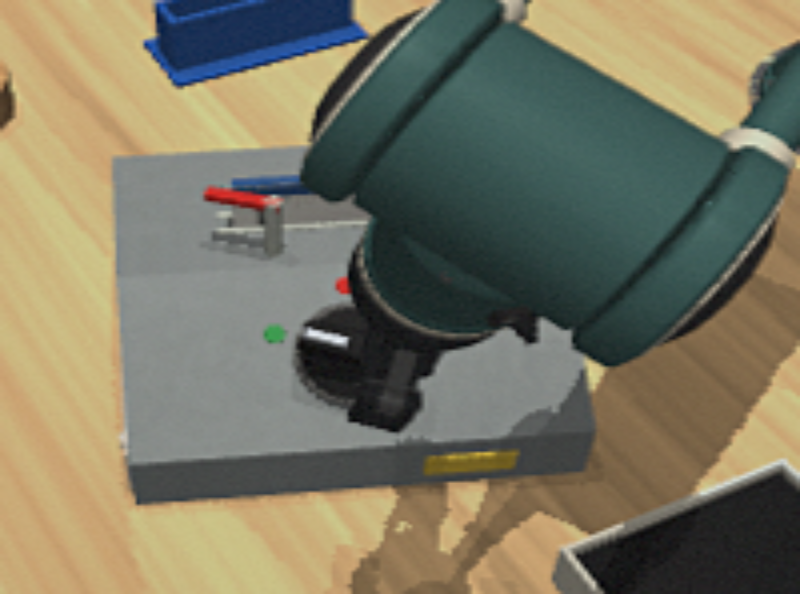

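The pointer is at the green mark and the knob sits home. Going over the plate.

Call:
carry_out --deltas '[{"delta_pos": [0, 0, 0], "dr": [0.0254, 0.1266, -0.09]}, {"delta_pos": [0, 0, 0], "dr": [0.0254, 0.1266, -0.09]}, {"delta_pos": [0, 0, 0], "dr": [0.0254, 0.1266, -0.09]}, {"delta_pos": [0, 0, 0], "dr": [0.0254, 0.1266, -0.09]}, {"delta_pos": [-0.047, 0, 0], "dr": [0, 0, 0]}, {"delta_pos": [-0.047, 0, 0], "dr": [0, 0, 0]}, {"delta_pos": [-0.047, 0, 0], "dr": [0, 0, 0]}, {"delta_pos": [-0.047, 0, 0], "dr": [0, 0, 0]}, {"delta_pos": [-0.045, 0, 0], "dr": [0, 0, 0]}, {"delta_pos": [0, 0, 0], "dr": [0, 0, 0]}]'

```text
time: 11.65
tool_pos: [0.5507, -0.005, 0.299]
tcp_rot: [-2.637, -1.701, 0.022]
wrist_force: [0.1, 0.5, 0.5]
width: 1.001
```

Call:
carry_out --deltas '[{"delta_pos": [0, 0, 0], "dr": [0, 0, 0]}]'

```text
time: 11.78
tool_pos: [0.5524, -0.0024, 0.2994]
tcp_rot: [-2.635, -1.706, 0.019]
wrist_force: [0.0, 0.0, 0.3]
width: 1.001
```

```bash
python3 - <<'E'
from plan import *
need(plate+[0,0,.12],Rp)
f,K,M=cam('wrist');save('w8.png',f);np.savez('pics/w8.npz',f=f,K=K,M=M)
for p in [(39,70,180),(39,-70,180),(47,70,180),(47,-70,180),(130,150,132),(130,-150,132)]: print(p,proj(K,M,W(p)))
E
```

```text
t 11.78 pos [ 0.5524 -0.0024  0.2994] shift(tool) [ 0.0039 -0.0002 -0.0006] dr(tool) [-0.0093  0.0086 -0.0029] F [0.0099 0.0374 0.2959] w 1.001 q [-0.0465  0.0039  1.772  -0.0047  1.3775 -1.1946]
(39, 70, 180) [262.3559 264.5729]
(39, -70, 180) [263.3742  90.0311]
(47, 70, 180) [252.7567 264.5568]
(47, -70, 180) [252.4112  90.0612]
(130, 150, 132) [172.4972 313.2111]
(130, -150, 132) [149.7243 -11.7074]
```

View pics/w8.png

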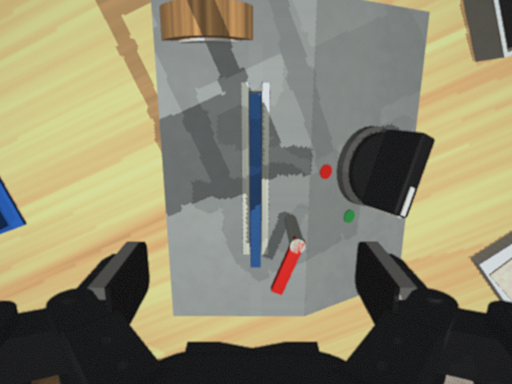

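Call:
carry_out --deltas '[{"delta_pos": [0.003, 0.001, 0.02], "dr": [-0.009, 0.008, -0.003]}, {"delta_pos": [0, 0, 0.04], "dr": [0, 0, 0]}, {"delta_pos": [0, 0, 0.04], "dr": [0, 0, 0]}, {"delta_pos": [0, 0, 0.03], "dr": [0, 0, 0]}, {"delta_pos": [0, 0, 0.016], "dr": [0, 0, 0]}, {"delta_pos": [0, 0, 0.008], "dr": [0, 0, 0]}, {"delta_pos": [0, 0, 0], "dr": [0, 0, 0]}, {"delta_pos": [0, 0, 0], "dr": [0, 0, 0]}]'

```text
time: 12.82
tool_pos: [0.5564, -0.0003, 0.1479]
tcp_rot: [2.631, 1.711, 0.004]
wrist_force: [0.2, -0.5, 0.1]
width: 1.002
```

```bash
python3 - <<'E'
from plan import *
need(plate+[0,0,-.037],Rp)
f,K,M=cam('wrist');save('w9.png',f)
E
```

```text
t 12.82 pos [ 0.5564 -0.0003  0.1479] shift(tool) [ 0.0003 -0.0029  0.0049] dr(tool) [ 0.0039 -0.0004  0.0013] F [ 0.183  -0.5441  0.0545] w 1.002 q [-0.0446  0.1063  1.9497 -0.0012  1.0819 -1.1973]
```

View pics/w9.png

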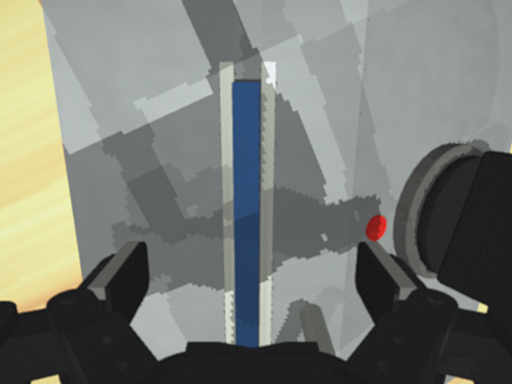

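Call:
carry_out --deltas '[{"delta_pos": [-0.0018, 0, 0.004], "dr": [0, 0, 0]}, {"delta_pos": [0, 0, 0], "dr": [0, 0, 0]}, {"delta_pos": [0, 0, 0], "dr": [0, 0, 0]}, {"delta_pos": [0, 0, 0], "dr": [0, 0, 0]}, {"delta_pos": [0, 0, 0], "dr": [0, 0, 0]}, {"delta_pos": [0, 0, 0], "dr": [0, 0, 0]}, {"delta_pos": [0, 0, 0], "dr": [0, 0, 0]}]' --grip 0 --force 40

```text
time: 13.75
tool_pos: [0.5547, -0.0019, 0.1426]
tcp_rot: [2.632, 1.712, 0.001]
wrist_force: [-0.4, -0.1, 0.4]
width: 0.087
```

Call:
carry_out --deltas '[{"delta_pos": [0, 0, 0], "dr": [0, 0, 0]}, {"delta_pos": [0, 0, 0], "dr": [0, 0, 0]}]' --force 60

```text
time: 14.0
tool_pos: [0.5548, -0.0019, 0.1427]
tcp_rot: [2.632, 1.712, 0.001]
wrist_force: [0.6, -0.3, 1.6]
width: 0.087
```

```bash
python3 - <<'E'
from plan import *
need(plate+[0,0,-.037],Rp)
f,K,M=cam('wrist');save('w10.png',f)
E
```

```text
t 14.0 pos [ 0.5548 -0.0019  0.1427] shift(tool) [ 0.0025 -0.0021 -0.0003] dr(tool) [0.0021 0.0004 0.0013] F [ 0.5668 -0.2743  1.5811] w 0.087 q [-0.0477  0.1098  1.9563 -0.0012  1.0737 -1.2004]
```

View pics/w10.png

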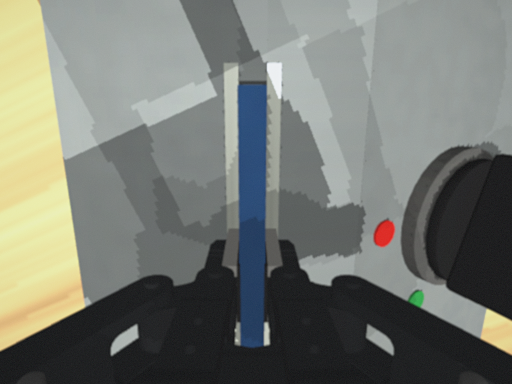

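Call:
carry_out --deltas '[{"delta_pos": [0, 0, -0.006], "dr": [0, 0, 0]}, {"delta_pos": [0, 0, -0.01], "dr": [0, 0, 0]}, {"delta_pos": [0, 0, -0.012], "dr": [0, 0, 0]}, {"delta_pos": [0, 0, -0.012], "dr": [0, 0, 0]}]'

```text
time: 14.55
tool_pos: [0.5546, -0.0019, 0.1836]
tcp_rot: [2.632, 1.712, 0.001]
wrist_force: [0.2, -0.1, -2.8]
width: 0.089
```

Call:
carry_out --deltas '[{"delta_pos": [0, 0, -0.02], "dr": [0, 0, 0]}, {"delta_pos": [0, 0, -0.03], "dr": [0, 0, 0]}, {"delta_pos": [0, 0, -0.03], "dr": [0, 0, 0]}, {"delta_pos": [0, 0, -0.02], "dr": [0, 0, 0]}, {"delta_pos": [0, 0, 0], "dr": [0, 0, 0]}, {"delta_pos": [0, 0, 0], "dr": [0, 0, 0]}]'

```text
time: 15.3
tool_pos: [0.5537, -0.0018, 0.2814]
tcp_rot: [2.633, 1.712, -0.002]
wrist_force: [0.4, 0.3, -2.3]
width: 0.083
```

```bash
python3 - <<'E'
from plan import *
rc=np.array([.4185,-.359,0]); yr=-1.6426
Rr=R.from_euler('z',yr).as_matrix()
need(rc+[0,0,.30],toolR(-Rr[:,0],np.array([0,0,-1.])))
f,K,M=cam('wrist');save('w11.png',f)
f,K,M=cam('scene');save('s11.png',f)
E
```

```text
t 15.3 pos [ 0.5537 -0.0018  0.2814] shift(tool) [-0.3814  0.0213 -0.0181] dr(tool) [-0.0003  0.0011 -0.3458] F [ 0.4405  0.2557 -2.2501] w 0.083 q [-0.0475  0.0066  1.8019 -0.0011  1.3336 -1.2005]
```

View pics/w11.png

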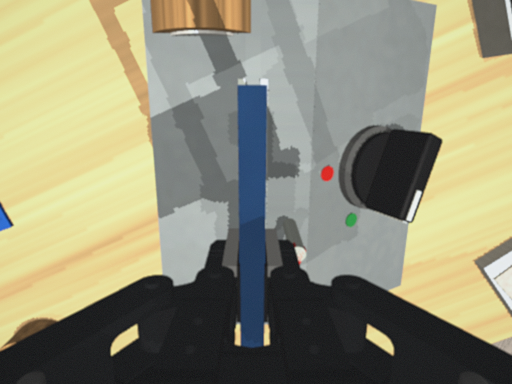

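View pics/s11.png

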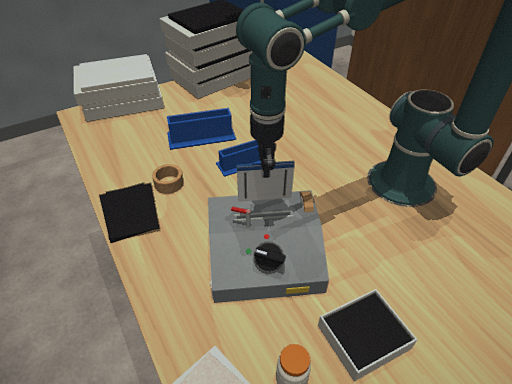

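Call:
carry_out --deltas '[{"delta_pos": [0, 0, -0.02], "dr": [0, 0, 0]}, {"delta_pos": [-0.04, 0.0024, 0], "dr": [0, 0, 0]}, {"delta_pos": [-0.043, 0.0024, 0], "dr": [0, 0, 0]}, {"delta_pos": [-0.043, 0.0024, 0], "dr": [0, 0, 0]}, {"delta_pos": [-0.043, 0.0024, 0], "dr": [0, 0, 0]}, {"delta_pos": [-0.043, 0.0024, 0], "dr": [0, 0, 0]}, {"delta_pos": [-0.043, 0.0024, 0], "dr": [0, 0, 0]}, {"delta_pos": [-0.043, 0.0024, 0], "dr": [0, 0, 0]}, {"delta_pos": [-0.043, 0.0024, 0], "dr": [0, 0, 0]}, {"delta_pos": [-0.04, 0.0024, 0], "dr": [0, 0, 0]}]'

```text
time: 16.65
tool_pos: [0.4191, -0.3604, 0.3039]
tcp_rot: [2.632, 1.711, 0.001]
wrist_force: [0.8, 0.1, -1.9]
width: 0.086
```

Call:
carry_out --deltas '[{"delta_pos": [0, 0, 0], "dr": [0, 0, -0.08]}, {"delta_pos": [0, 0, 0], "dr": [0, 0, -0.1]}, {"delta_pos": [0, 0, 0], "dr": [0, 0, -0.1]}, {"delta_pos": [0, 0, 0], "dr": [0, 0, -0.066]}, {"delta_pos": [0, 0, 0], "dr": [0, 0, 0]}, {"delta_pos": [0, 0, 0], "dr": [0, 0, 0]}]'

```text
time: 17.4
tool_pos: [0.4197, -0.3589, 0.3033]
tcp_rot: [2.299, 2.138, 0.0]
wrist_force: [1.3, -0.3, -2.3]
width: 0.085
```

```bash
cat >> plan.py <<'E'
rc=np.array([.4185,-.359,0]); yr=-1.6426
Rr=R.from_euler('z',yr).as_matrix()
Rd=toolR(-Rr[:,0],np.array([0,0,-1.]))
E
python3 - <<'E'
from plan import *
need(rc+[0,0,.30],Rd)
f,K,M=cam('wrist');save('w12.png',f);np.savez('pics/w12.npz',f=f,K=K,M=M)
for p in [(20,88,72),(-20,88,72),(-20,-88,72),(20,-88,72),(-40,-95,6),(40,-95,6),(-40,95,6),(40,95,6)]: print(p,proj(K,M,rc+Rr@(np.array(p)/1000)))
f,K,M=cam('side');save('d12.png',f)
f,K,M=cam('scene');save('s12.png',f)
E
```

```text
t 17.4 pos [ 0.4197 -0.3589  0.3033] shift(tool) [-0.0002 -0.0012  0.0033] dr(tool) [ 0.0016  0.0014 -0.0008] F [ 1.2732 -0.2626 -2.3217] w 0.085 q [-0.7525 -0.0077  1.7766 -0.      1.3706 -2.2507]
(20, 88, 72) [234.3703 230.0373]
(-20, 88, 72) [268.8819 230.0382]
(-20, -88, 72) [271.0746  69.8735]
(20, -88, 72) [231.984   69.8937]
(-40, -95, 6) [284.9221  67.0813]
(40, -95, 6) [218.3387  67.1163]
(-40, 95, 6) [281.3811 216.0498]
(40, 95, 6) [222.037  216.0511]
```

View pics/w12.png

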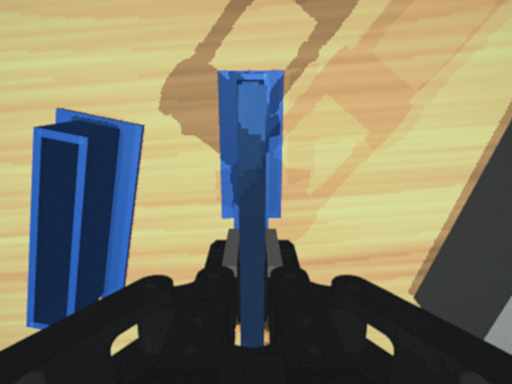

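View pics/s12.png

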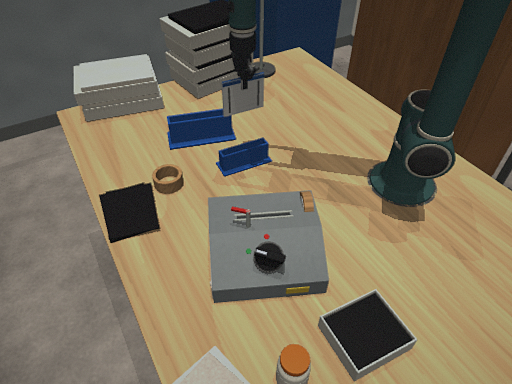

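View pics/d12.png

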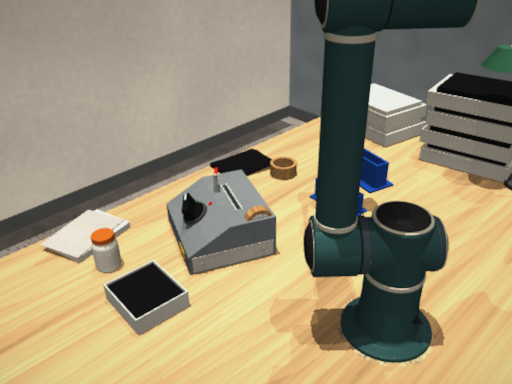

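Rack foot corners are at (218,70), (284,70), (281,218) and (222,218), within 1 px across and about 2.5 px along of prediction. Lowering.

Call:
carry_out --deltas '[{"delta_pos": [0, 0, 0.03], "dr": [0, 0, 0]}, {"delta_pos": [0, 0, 0.04], "dr": [0, 0, 0]}, {"delta_pos": [0, 0, 0.04], "dr": [0, 0, 0]}, {"delta_pos": [0, 0, 0.022], "dr": [0, 0, 0]}, {"delta_pos": [0, 0, 0], "dr": [0, 0, 0]}, {"delta_pos": [0, 0, 0], "dr": [0, 0, 0]}]'

```text
time: 18.3
tool_pos: [0.4204, -0.3595, 0.172]
tcp_rot: [2.297, 2.138, 0.0]
wrist_force: [0.2, 1.0, -2.6]
width: 0.085
```

```bash
python3 - <<'E'
from plan import *
need(rc+[0,0,.0887],Rd)
f,K,M=cam('wrist');save('w13.png',f)
f,K,M=cam('scene');save('s13.png',cv2.resize(f[60:190,170:320],None,fx=5,fy=4.6,interpolation=cv2.INTER_CUBIC))
E
```

```text
t 18.3 pos [ 0.4204 -0.3595  0.172 ] shift(tool) [ 0.0006 -0.0021  0.0833] dr(tool) [0.0027 0.0022 0.0001] F [ 0.1581  1.0425 -2.5643] w 0.085 q [-0.7525  0.0777  1.9332 -0.      1.1271 -2.2517]
```

View pics/w13.png

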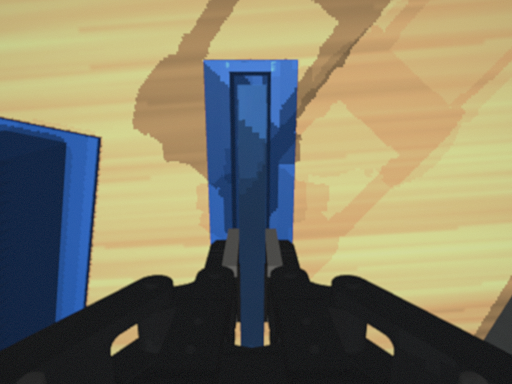

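View pics/s13.png

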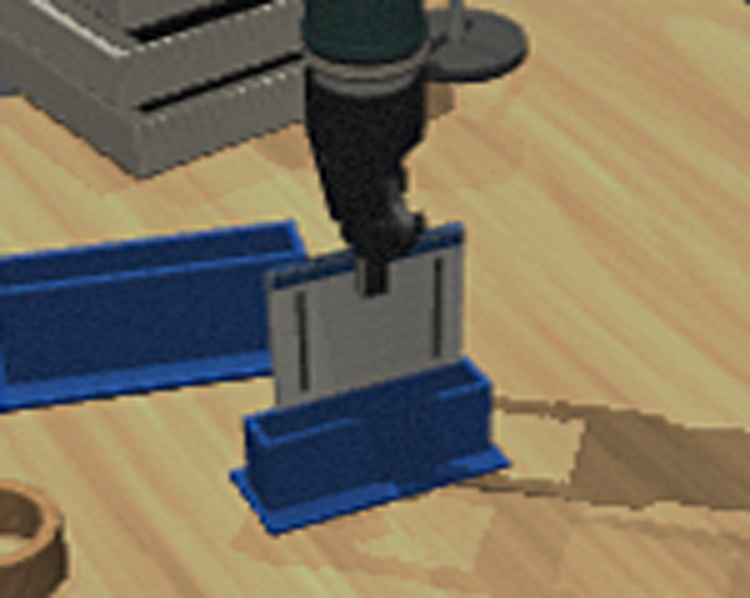

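Call:
carry_out --deltas '[{"delta_pos": [0, 0, 0.015], "dr": [0, 0, 0]}, {"delta_pos": [0, 0, 0.02], "dr": [0, 0, 0]}, {"delta_pos": [0, 0, 0.02], "dr": [0, 0, 0]}, {"delta_pos": [0, 0, 0.012], "dr": [0, 0, 0]}, {"delta_pos": [0, 0, 0.006], "dr": [0, 0, 0]}, {"delta_pos": [0, 0, 0.003], "dr": [0, 0, 0]}, {"delta_pos": [0, 0, 0.002], "dr": [0, 0, 0]}, {"delta_pos": [0, 0, 0], "dr": [0, 0, 0]}, {"delta_pos": [0, 0, 0], "dr": [0, 0, 0]}]'

```text
time: 19.52
tool_pos: [0.4201, -0.3592, 0.0932]
tcp_rot: [2.298, 2.139, 0.0]
wrist_force: [-0.7, 0.4, -2.1]
width: 0.082
```

Call:
carry_out --deltas '[{"delta_pos": [0, 0, 0.0015], "dr": [0, 0, 0]}, {"delta_pos": [0, 0, 0.0015], "dr": [0, 0, 0]}, {"delta_pos": [0, 0, 0.001], "dr": [0, 0, 0]}, {"delta_pos": [0, 0, 0.001], "dr": [0, 0, 0]}, {"delta_pos": [0, 0, 0], "dr": [0, 0, 0]}]'

```text
time: 20.15
tool_pos: [0.4198, -0.3592, 0.0887]
tcp_rot: [2.298, 2.14, -0.0]
wrist_force: [-4.4, 1.6, 5.4]
width: 0.086
```

The plate touches the floor (about 8 N) at the expected height. Releasing.

Call:
carry_out --deltas '[{"delta_pos": [0, 0, -0.0005], "dr": [0, 0, 0]}, {"delta_pos": [0, 0, 0], "dr": [0, 0, 0]}, {"delta_pos": [0, 0, 0], "dr": [0, 0, 0]}, {"delta_pos": [0, 0, 0], "dr": [0, 0, 0]}, {"delta_pos": [0, 0, 0], "dr": [0, 0, 0]}]' --grip 0.4

```text
time: 20.78
tool_pos: [0.4198, -0.359, 0.0882]
tcp_rot: [2.298, 2.139, 0.0]
wrist_force: [-0.3, -0.3, 0.5]
width: 0.401
```

```bash
python3 - <<'E'
from plan import *
need(rc+[0,0,.0887],Rd)
f,K,M=cam('wrist');save('w14.png',f)
E
```

```text
t 20.77 pos [ 0.4198 -0.359   0.0882] shift(tool) [-0.0001 -0.0013 -0.0005] dr(tool) [0.0012 0.0009 0.0002] F [-0.2913 -0.2757  0.4532] w 0.401 q [-0.7526  0.1664  2.0045  0.      0.9692 -2.2518]
```

View pics/w14.png

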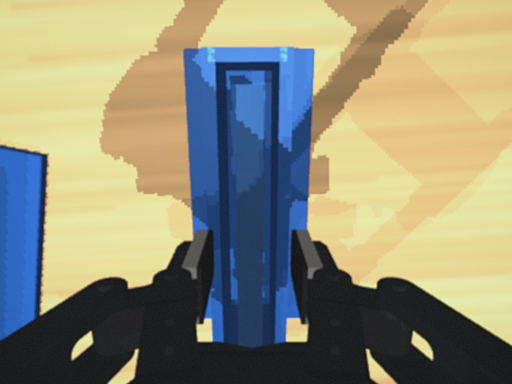

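Call:
carry_out --deltas '[{"delta_pos": [0, 0, 0], "dr": [0, 0, 0]}, {"delta_pos": [0, 0, 0], "dr": [0, 0, 0]}, {"delta_pos": [0, 0, 0], "dr": [0, 0, 0]}, {"delta_pos": [0, 0, -0.015], "dr": [0, 0, 0]}, {"delta_pos": [0, 0, -0.03], "dr": [0, 0, 0]}, {"delta_pos": [0, 0, -0.05], "dr": [0, 0, 0]}, {"delta_pos": [0, 0, -0.05], "dr": [0, 0, 0]}, {"delta_pos": [0, 0, -0.03], "dr": [0, 0, 0]}, {"delta_pos": [0, 0, 0], "dr": [0, 0, 0]}, {"delta_pos": [0, 0, 0], "dr": [0, 0, 0]}]' --grip 0.8

```text
time: 22.08
tool_pos: [0.4192, -0.3585, 0.2629]
tcp_rot: [2.299, 2.14, 0.0]
wrist_force: [-0.3, -0.6, -1.5]
width: 0.805
```

```bash
python3 - <<'E'
from plan import *
need(rc+[0,0,.0887],Rd)
f,K,M=cam('wrist');save('w15.png',f)
for n,p in [('top ends',(0,70,126)),('',(0,-70,126)),('rim',(14,82,72)),('',(-14,-82,72))]: print(n,proj(K,M,rc+Rr@(np.array(p)/1000)))
f,K,M=cam('scene');save('s15.png',f);save('s15c.png',cv2.resize(f[80:310,150:350],None,fx=3.5,fy=2.6,interpolation=cv2.INTER_CUBIC))
E
```

```text
t 22.07 pos [ 0.4192 -0.3585  0.2629] shift(tool) [-0.0005 -0.0008  0.1742] dr(tool) [0.0009 0.0007 0.0002] F [-0.3209 -0.6035 -1.4704] w 0.805 q [-0.7526  0.0109  1.8314  0.      1.2982 -2.2518]
top ends [250.828  252.8247]
 [250.7979  87.757 ]
rim [237.5599 240.1725]
 [266.265   74.8554]
```

View pics/w15.png

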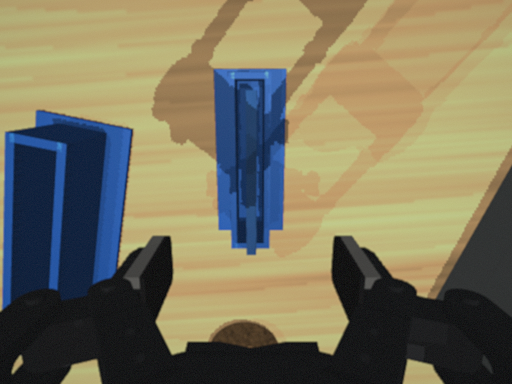

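View pics/s15c.png

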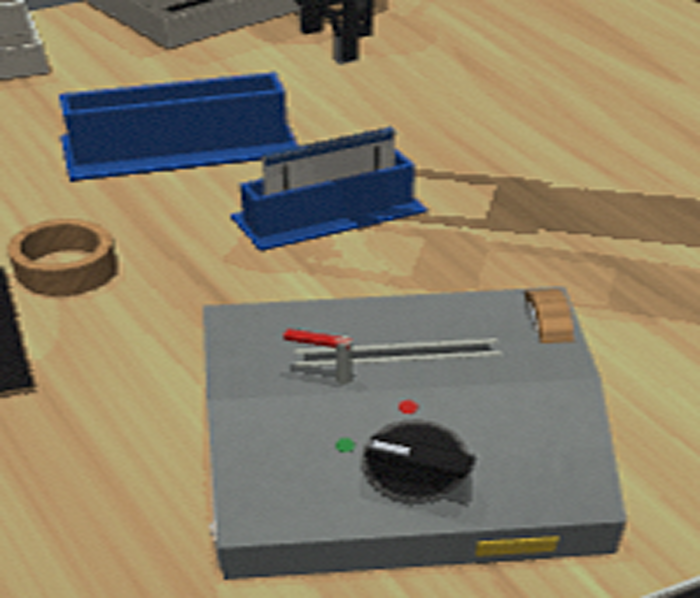

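View pics/s15.png

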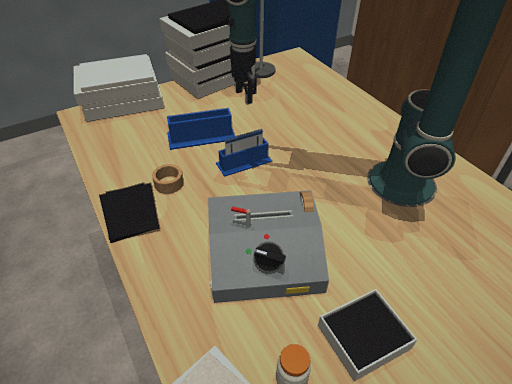

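The plate stands upright, centred in the small rack. The knob is home at the green mark, the loose things have not moved, and the gripper is clear.

```bash
python3 -c "
from workcell import bot
print(bot.finish_job())"
```

```text
the job is handed in; nothing more can be done
None
```

I finished the job and handed it in after about 22 s of robot time; no verdict is reported. I pulled the knob out about 16 mm at the red mark, turned it 1.2 rad to the green mark so the latch swung clear, and pushed it home until it met the stop at about 17 N. I then lifted the plate straight out, lowered it into the smaller blue rack until it touched the floor at about 8 N, released it and backed off upwards.

**Last checks, all as intended:**
- **Plate:** the wrist and scene pictures show it upright and centred in the bay. The tool height at touchdown (0.0887 m) matched the rack floor.
- **Knob:** the pointer is at the green mark. When I let go the tool was within 1 mm of the height where I first gripped it, so the knob is home.
- **Carton, jar and tape roll:** they look unmoved in the last scene picture.
- **Gripper:** it is clear of everything.

**Disagreement:** the wrist camera put the machine about 3 mm further along machine y than the two fixed cameras. It also put the rack about 2.5 mm further along its length. I corrected for this at the knob and the plate by centring the fingers in the wrist view, and left the rack offset because it was well inside the tolerance.

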